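# Turn the large leaf of the hotel desk folder

## Task

The guest folder lies open on the hotel desk and the larger of its two wooden leaves stands ajar: with the fingertips, push that leaf over the spine and gently press it down until it lies flat on the other side. Do not pinch it and do not slam it, leave the smaller leaf as it is, keep the folder on the desk where it lies, and leave the mug, remote control and telephone alone. Finish with the hand clear.

Things in the scene. Friction and masses are not known exactly. Their poses are not given: they have to be found in the camera images.
- folder: Open guest folder lying loose on the desk: black cover 230 (its x) by 310 (its y) by 6 mm, 0.95 kg. Cream page blocks on both sides of the spine, 216 x 138 mm, top 19 mm above the desk. Origin: centre of its underside. Its x runs along the spine (steel rod 8 mm thick, axis 22 mm above the desk), z is up. Both leaves start on its -y side; the other side is +y.
- large_leaf (a joint): Hinge angle (rad) of the larger leaf: wooden board 132 mm along the spine, reaching 141 mm from the hinge axis, 5 mm thick, about 0.1 kg. 0: flat on the folder's -y side; 1.57: upright; 3.14: flat on the +y side, at its stop, mid-plane 22 mm above the desk. Starts at 0.4 to 0.9. Stiff hinge (0.12 N m friction): the leaf stays where it is left and never falls by itself; 1 to 2 N at the edge moves it.
- large_leaf_axis (a point): Point on the hinge axis half-way along the larger leaf, 22 mm above the desk, 38 mm from the folder's origin towards its -x. Fixed to the folder, axes as the folder.
- large_leaf_edge (a point): Middle of the free edge of the larger leaf (at mid-thickness), 141 mm from the hinge axis. Turns with the leaf: its -y points from the hinge to the free edge, its x along the spine.
- small_leaf (a joint): Hinge angle (rad) of the smaller leaf, same wood, thickness and reach, only 58 mm along the spine, at the folder's +x end, 19 mm from the larger leaf. Same stiff hinge and same angle meaning; starts at 0.1 to 0.3 and is to be left as it is.
- small_leaf_edge (a point): Middle of the free edge of the smaller leaf, 141 mm from the hinge axis, 114 mm farther along the folder's +x than the larger leaf's middle.
- mug: White mug, 76 mm across, 92 mm high, standing on the desk beyond the folder's +x end. Origin: centre of its underside. Leave alone.
- remote: Black remote control, 165 x 44 x 18 mm, lying on the desk beyond the folder's +x end. Origin: centre of its underside, its length along its x. Leave alone.
- telephone: Black desk telephone, 205 x 170 mm, 74 mm high with its handset, on the desk to the left (+y) of the folder. Origin: centre of its underside. Leave alone.

How it is judged:
On the way:
1. the larger leaf has been pushed up past upright (value of joint large_leaf between 1.65 and 2.9 rad), for 0.1 s.
At the end, for the whole second after the job is handed in: The larger leaf lies flat on the folder's other (+y) side, within 0.1 rad of its stop (free edge no more than 14 mm up); the folder lies flat and still within 20 mm of where it began, the small leaf's edge within 35 mm and the mug, remote and telephone within 25 mm of theirs (value of joint large_leaf above 3.04 rad and distance of folder from where it was at the start of the episode below 0.02 m and angle between folder's own z axis and vertical below 0.05 rad and distance of small_leaf_edge from where it was at the start of the episode below 0.035 m and linear speed of folder below 0.02 m/s and distance of each of mug, remote, telephone from where it was at the start of the episode below 0.025 m); the robot touches nothing.
It fails at once if the folder is lifted, tipped or shoved more than 20 mm (height (world z) of folder above 0.012 m or angle between folder's own z axis and vertical above 0.12 rad or distance of folder from where it was at the start of the episode above 0.02 m).
It fails at once if the folder or a leaf is pinched or pressed hard (over 30 N) (contact force between the fingers and folder above 30 N).
It fails at once if the larger leaf is slammed (over 6 rad/s) (velocity of joint large_leaf above 6 rad/s or velocity of joint large_leaf below -6 rad/s).
It fails at once if the smaller leaf is moved (distance of small_leaf_edge from where it was at the start of the episode above 0.035 m).
It fails at once if the mug, remote or telephone is disturbed (distance of any of mug, remote, telephone from where it was at the start of the episode above 0.025 m or angle between mug's own z axis and vertical above 0.3 rad).
It also fails if it takes over 40 s, if anything falls off the work surface, if the arm or the gripper's body presses on something with over 40 N, if the wrist force passes 120 N, or if a joint passes its speed limit or range.

## Robot

A 6-joint arm with a two-finger parallel gripper is mounted at the origin on the work surface. World frame = base frame: x ahead of the robot, y to its left, z up, the work surface at z = 0. Lengths are in m, angles in rad, forces in N, time in s.
With the tool pointing down it reaches from about 0.3 to 0.75 m from the base axis. Payload 8.5 kg.
Tool frame: the origin (TCP) lies at the very end of the fingers, on their centre line; the grasp point (between the pads) lies robot.pinch_z behind it (robot.pinch_z is the distance from the TCP to the grasp point, in m); z points along the fingers, y is the line along which they close (so a half turn about z gives the same grasp; the last joint's range is limited). The gripper opens to 85 mm and grips with 20 to 120 N. Pads are 22 mm wide; open, the fingers measure 114 mm over their backs; the gripper's body (76 mm by 85 mm) begins 54 mm behind the grasp point. The pads swing forward as they close: fully open they stand 13 mm farther back than shut.
Start: joints at [-1.346, 0.381, 1.297, -0, 1.464, -0.215], TCP at [0.234, -0.498, 0.231] pointing down, gripper open.
Joint ranges: [-3.11, 3.11], [-0.89, 2.33], [0.22, 2.48], [-1.42, 4.56], [0.17, 2.85], [-2.88, 2.88]. Speed limits (rad/s): [2.39, 2.39, 3.14, 3.14, 3.14, 3.14].

## Interface

Orientations are given as a unit quaternion [x, y, z, w].
In Python, from plant import robot gives the robot as it stands.
- The arm moves only by the tool play_rows, never from a script. Its argument "rows" is a list of rows, each a list of 7 numbers: the shift along the tool's x, y, z in mm, then the turn, a rotation vector about the tool's x, y, z in rad, then the closure in counts, from 0 (fully open) to 255 (shut). In form: [[dx, dy, dz, wx, wy, wz, jaw], ...]. A call has exactly 10 rows; each row is the pose to reach, as a shift and turn from the pose commanded when the call began, along the tool's axes at that moment; what a row does not reach only later rows make up. A row lasts 1/12 s, in which the tool goes at most 41.7 mm and 7.16 degrees, less where a joint would pass 70% of its speed; a pose out of reach is approached as far as the arm can. A call with a gripper value outside its range is refused whole. The fingers move at their own pace and stop on an object; "squeeze" is the grip in N (left out, the last holds). Time passes only in rows, so rows that repeat a pose let the fingers close, or fill a call up. It gives the time, the measured TCP pose, the force, the opening and the grip force at its end, in the units of the state.
- robot.get_state(): the state, without advancing time (a new reading comes with each control period).
- robot.capture(name): name is "scene" or "top" or "wrist"; returns a dict with "pixels" (400x640x3 uint8, red, green, blue), "fx", "fy", "cx", "cy" (pixels), "k1" (the pictures are not rectified: a ray, as slopes to the right and down, at radius r is drawn at 1 + k1 r^2 times it, then the intrinsics apply), "R" (3x3) and "t" (3): a world point X has camera coordinates R X + t. Camera axes: x right, y down, z forward; pixel columns grow to the right and rows downward; lengths in m; the calibration is good to about 2 mm. A picture is of the moment at which its call begins. There is no depth.
- robot.sign_off(): hands the job in; it is judged then, once.
The state is a dict: "time_s": time; "q": joint angles; "qd": joint speeds; "joint_torque": joint torques, N m; "tcp_pos": TCP position; "ee_rot": TCP orientation; "ft_force": force on the tool from outside, world axes, zero at the start; "torque": the same for the moment, N m; "width": opening from 0.0 (shut) to 1.0 (fully open); "grasp_force": force on a finger pad.
Only numpy, scipy, OpenCV 4.12 (cv2) and the standard library are available. Lean on these libraries where they do the work, as an engineer would, in place of code of your own. Each camera call takes 0.05 s, during which the arm holds its last target. There are 200 camera calls.

## Working session

There is one attempt and no reset: what is moved stays moved. The work goes in short steps, Python scripts to look and compute and a tool call to move; the robot and the scene stay as the last step left them, time stands still between calls to the robot, and variables do not carry over. Pictures are saved under pics/ and viewed, at most 10 in all, crops included, and the job is handed in when it is done.

Besides the shell and the picture viewer there is one more tool, called after ">>>" as a command line: name --pt "numbers of a row" for each row, then --argument value for the rest. play_rows: Moves the arm, as the interface text tells. Its arguments: {"type":"object","properties":{"rows":{"type":"array"},"squeeze":{"type":"number"}},"required":["rows"]}

```bash
mkdir -p pics
python3 - <<'E'
from plant import robot
import cv2,pickle
for n in("scene","top"):
    c=robot.capture(n);pickle.dump(c,open(n+".pkl","wb"))
    cv2.imwrite(f"pics/{n}0.png",c["pixels"][:,:,::-1]); print(n,c["fx"],c["k1"],c["R"],c["t"])
s=robot.get_state();print(s["tcp_pos"],s["ee_rot"],s["width"],robot.pinch_z,s["time_s"])
E
```

```text
scene 484.59372880725 0.012731726537915931 [[-0.13100776  0.99135882 -0.00668177]
 [ 0.67041395  0.08362586 -0.73725969]
 [-0.73033013 -0.10106629 -0.67557643]] [-0.0148023  -0.36523781  1.69058238]
top 374.04248048984925 -0.07600541422898996 [[ 0.01009422 -0.99980461  0.01699532]
 [-0.99350209 -0.01195457 -0.11318429]
 [ 0.11336535 -0.01574238 -0.99342865]] [0.10624359 0.62840531 0.95244999]
[ 0.23409581 -0.49738858  0.23076438] [ 9.75921457e-01  2.18121176e-01 -8.26758820e-06 -6.79672089e-04] 0.9990112575294015 0.0187 0.1
```

View pics/scene0.png

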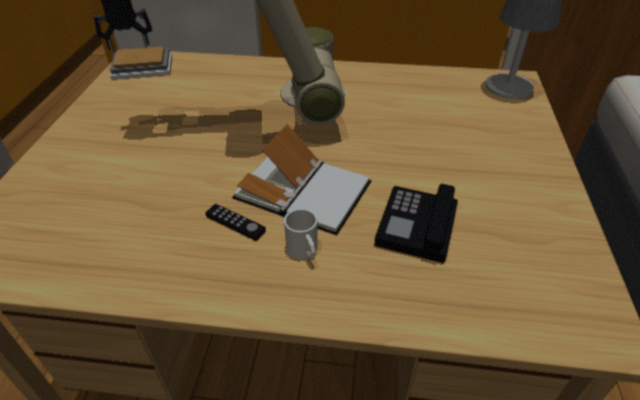

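View pics/top0.png

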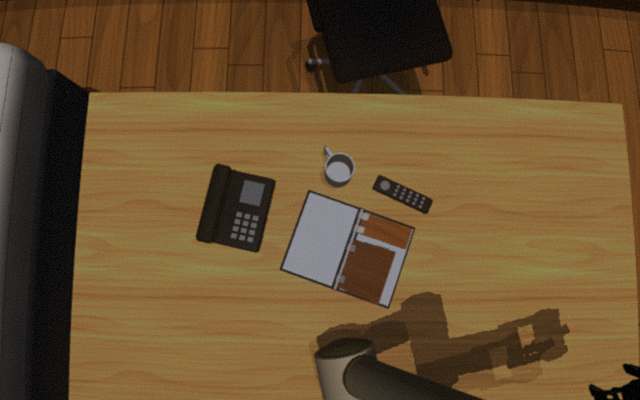

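The top view shows the folder with corners near (310,190), (414,229), (388,307) and (281,269). The large leaf is at about (367,273), the small leaf at (385,228), the mug at (339,168), the remote at (402,193) and the telephone at (237,208). The arm is clear of the folder. I'll enlarge both views for corner picking.

Run:
```python
import cv2
a=cv2.imread("pics/top0.png")[180:315,270:430];b=cv2.imread("pics/scene0.png")[115:240,225:385]
cv2.imwrite("pics/topc.png",cv2.resize(a,None,fx=4.4,fy=4.4,interpolation=2)*1)
cv2.imwrite("pics/scc.png",cv2.resize(b,None,fx=4.4,fy=4.4,interpolation=2))
```

```text
(no output)
```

View pics/topc.png

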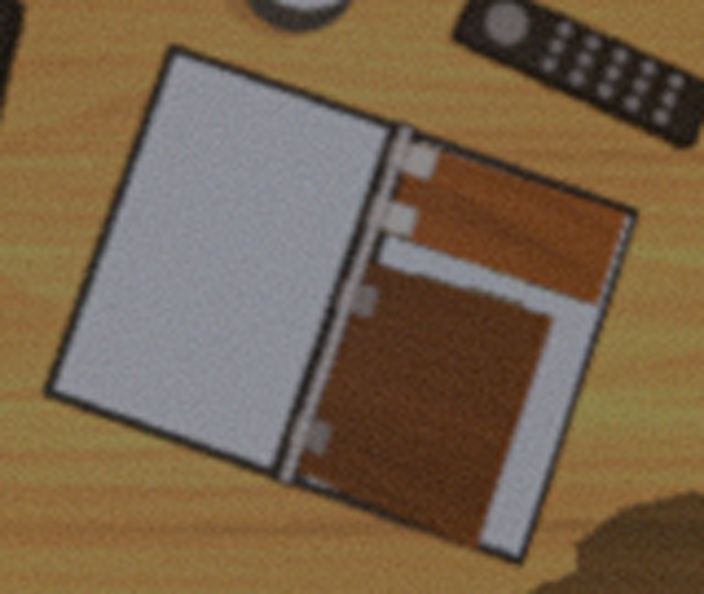

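View pics/scc.png

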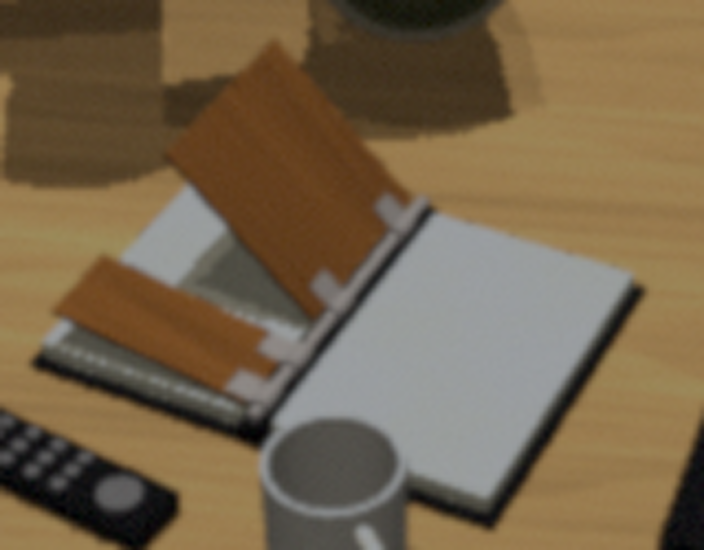

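The crops show the folder outline corners, top crop: (172,46), (636,212), (521,562), (48,394). The large leaf's free-edge corners are at (551,316) and (478,546) in the top crop, and at (170,155) and (277,42) in the scene crop. Next I fit the pose and angles to these.

```bash
cat > h.py <<'E'
import numpy as np,pickle
def proj(c,X):
    p=X@np.array(c["R"]).T+c["t"]; s=p[:,:2]/p[:,2:]; s=s*(1+c["k1"]*(s**2).sum(1,keepdims=True))
    return s*[c["fx"],c["fy"]]+[c["cx"],c["cy"]]
def world(p,L):
    c,s=np.cos(p[2]),np.sin(p[2]); L=np.array(L,float)
    return L@np.array([[c,s,0],[-s,c,0],[0,0,1]])+[p[0],p[1],0]
def leaf(a,x,r): return [x,-r*np.cos(a),.022+r*np.sin(a)]
E
python3 - <<'E'
from h import *
from scipy.optimize import least_squares
T=pickle.load(open("top.pkl","rb"));S=pickle.load(open("scene.pkl","rb"))
f=lambda P,o:(np.array(P,float)+.5)/4.4-.5+o
tp=f([(172,46),(636,212),(521,562),(48,394),(551,316),(478,546),(598,303)],[270,180])
sp=f([(170,155),(277,42),(55,310),(103,255),(635,290)],[225,115])
def m(p):
    C=[(.115,.155,.006),(.115,-.155,.006),(-.115,-.155,.006),(-.115,.155,.006)]
    l=[leaf(p[3],.028,.141),leaf(p[3],-.104,.141)];s=[leaf(p[4],.105,.141),leaf(p[4],.047,.141)]
    return np.r_[(proj(T,world(p,C+l+[s[1]]))-tp).ravel(),(proj(S,world(p,l+s+C[3:]))-sp).ravel()]
r=least_squares(m,[.45,0,-.3,.6,.2],loss="soft_l1");p=r.x
print(p.round(4));print(m(p).reshape(-1,2).round(1).tolist())
np.save("p.npy",p)
print(world(p,[leaf(p[3],-.038,0),leaf(p[3],-.038,.141)]).round(3))
E
```

```text
[ 0.509   0.0421 -0.3305  0.7876  0.1693]
[[-0.6, -1.3], [1.2, -1.0], [0.6, 0.8], [-1.5, 0.0], [0.4, -0.4], [-0.8, 0.4], [0.1, 0.2], [-0.9, -0.2], [-0.2, -0.5], [-0.7, 0.1], [0.4, -0.1], [3.2, -0.8]]
[[ 0.473  0.054  0.022]
 [ 0.441 -0.04   0.122]]
```

```bash
cat > rel.py <<'E'
from h import *
from plant import robot
from scipy.spatial.transform import Rotation as Ro
p=np.load("p.npy")
def rel(L,s=None):
    s=s or robot.get_state();R=Ro.from_quat(s["ee_rot"])
    yf=np.array([-np.sin(p[2]),np.cos(p[2]),0]);xf=np.array([np.cos(p[2]),np.sin(p[2]),0])
    G=Ro.from_matrix(np.c_[yf,xf,[0,0,-1]])
    d=R.inv().apply(world(p,[L])[0]-s["tcp_pos"])*1000
    w=(R.inv()*G).as_rotvec()
    return d.round(1),w.round(4)
E
python3 - <<'E'
from rel import *
print(rel([-.038,-.165,.2]),world(p,[[-.038,-.165,.2]]))
for a in np.arange(.7,3.15,.1):
    C=.119*np.array([-np.cos(a),np.sin(a)])-.0025*np.array([np.sin(a),np.cos(a)])+[-.011,.022]
    E=.141*np.array([-np.cos(a),np.sin(a)])+[-.011-.002,.0]
    print(round(a,2),(1000*E).round(),(1000*C).round())
E
```

```text
(array([ 336.2, -279.1,   31.2]), array([-1.100e-03, -8.000e-04, -8.005e-01])) [[ 0.41948582 -0.10163708  0.2       ]]
0.7 [-121.   91.] [-104.   97.]
0.8 [-111.  101.] [-96. 106.]
0.9 [-101.  110.] [-87. 114.]
1.0 [-89. 119.] [-77. 121.]
1.1 [-77. 126.] [-67. 127.]
1.2 [-64. 131.] [-56. 132.]
1.3 [-51. 136.] [-45. 136.]
1.4 [-37. 139.] [-34. 139.]
1.5 [-23. 141.] [-22. 141.]
1.6 [ -9. 141.] [-10. 141.]
1.7 [  5. 140.] [  2. 140.]
1.8 [ 19. 137.] [ 14. 138.]
1.9 [ 33. 133.] [ 25. 135.]
2.0 [ 46. 128.] [ 36. 131.]
2.1 [ 58. 122.] [ 47. 126.]
2.2 [ 70. 114.] [ 57. 120.]
2.3 [ 81. 105.] [ 66. 112.]
2.4 [91. 95.] [ 75. 104.]
2.5 [100.  84.] [83. 95.]
2.6 [108.  73.] [90. 85.]
2.7 [114.  60.] [96. 75.]
2.8 [120.  47.] [100.  64.]
2.9 [124.  34.] [104.  53.]
3.0 [127.  20.] [106.  41.]
3.1 [128.   6.] [108.  29.]
```

>>> play_rows --pt "34 -28 3 0 0 -0.08 255" --pt "67 -56 6 0 0 -0.16 255" --pt "101 -84 9 0 0 -0.24 255" --pt "134 -112 12 0 0 -0.32 255" --pt "168 -140 15 0 0 -0.4 255" --pt "202 -167 19 0 0 -0.48 255" --pt "235 -195 22 0 0 -0.56 255" --pt "269 -223 25 0 0 -0.64 255" --pt "302 -251 28 0 0 -0.72 255" --pt "336 -279 31 0 0 -0.8 255"

```text
time_s: 0.93
tcp_pos: [0.4107, -0.1192, 0.2016]
ee_rot: [0.813, 0.582, -0.0, -0.0]
ft_force: [-0.2, -0.6, -0.4]
width: 0.007
grasp_force: 0.0
```

Run:
```python
from rel import *
s=robot.get_state();print(s["time_s"],s["width"],s["ft_force"],rel([-.038,-.15,.1]))
```

```text
0.9333 0.006521107641553429 [-0.15777733 -0.59366974 -0.44399131] (array([ 34.5,   2.8, 101.6]), array([-0.0001, -0.    ,  0.0031]))
```

>>> play_rows --pt "5 0 20 0 0 0 255" --pt "8 0 40 0 0 0 255" --pt "10 0 60 0 0 0 255" --pt "10 0 75 0 0 0 255" --pt "10 0 85 0 0 0 255" --pt "10 0 92 0 0 0 255" --pt "10 0 97 0 0 0 255" --pt "10 0 100 0 0 0 255" --pt "10 0 100 0 0 0 255" --pt "10 0 100 0 0 0 255"

```text
time_s: 1.77
tcp_pos: [0.4138, -0.112, 0.1021]
ee_rot: [0.814, 0.581, 0.0, 0.0]
ft_force: [-0.1, 0.2, -0.1]
width: -0.002
grasp_force: 0.0
```

Run:
```python
from rel import *
import cv2
s=robot.get_state();print(s["time_s"],s["ft_force"],rel([-.038,-.112,.1]))
c=robot.capture("scene");cv2.imwrite("pics/s1.png",cv2.resize(c["pixels"][80:260,200:400,::-1],None,fx=3,fy=3,interpolation=2))
```

```text
1.7667 [-0.0801563   0.18600587 -0.13290936] (array([64.6,  2. ,  2.1]), array([ 0.0006,  0.0001, -0.0006]))
```

View pics/s1.png

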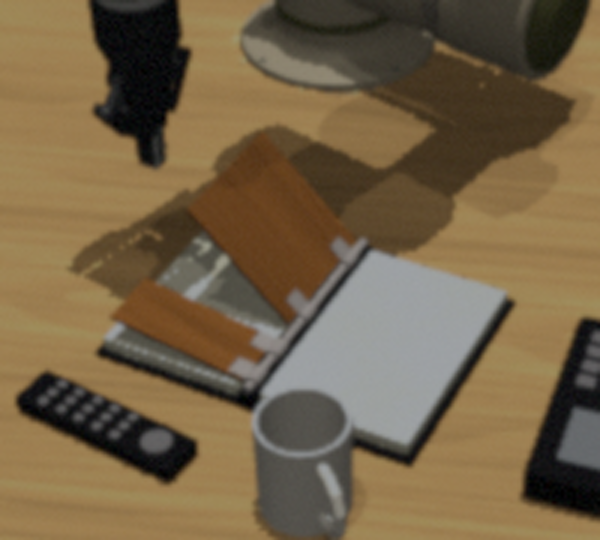

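The scene view shows the closed fingertips at (152,163) in the crop, left (-y) of the leaf's free edge, which runs (190,205) to (265,130). The way to the edge is clear, so I start the push.

>>> play_rows --pt "20 1 0 0 0 0 255" --pt "40 2 1 0 0 0 255" --pt "55 2 1 0 0 0 255" --pt "62 2 1 0 0 0 255" --pt "67 2 0 0 0 0 255" --pt "72 2 -4 0 0 0 255" --pt "77 2 -8 0 0 0 255" --pt "82 2 -12 0 0 0 255" --pt "88 2 -17 0 0 0 255" --pt "94 2 -21 0 0 0 255"

```text
time_s: 2.65
tcp_pos: [0.4464, -0.0233, 0.1234]
ee_rot: [0.814, 0.581, 0.0, 0.0]
ft_force: [0.4, -0.9, 1.3]
width: -0.002
grasp_force: 0.8
```

Run:
```python
from rel import *
s=robot.get_state();print(s["time_s"],s["ft_force"],rel([-.038,0,.1]))
```

```text
2.65 [ 0.36230413 -0.93510459  1.32973912] (array([82.2, -0.1, 23.4]), array([ 0.0006, -0.0003, -0.0012]))
```

>>> play_rows --pt "6 0 -4 0 0 0 255" --pt "18 0 -8 0 0 0 255" --pt "30 0 -13 0 0 0 255" --pt "42 0 -16 0 0 0 255" --pt "54 0 -18 0 0 0 255" --pt "64 0 -18 0 0 0 255" --pt "74 0 -18 0 0 0 255" --pt "84 0 -17 0 0 0 255" --pt "92 0 -16 0 0 0 255" --pt "100 0 -14 0 0 0 255"

```text
time_s: 3.48
tcp_pos: [0.4788, 0.0718, 0.1366]
ee_rot: [0.814, 0.581, -0.0, -0.0]
ft_force: [0.9, -0.6, 1.5]
width: 0.002
grasp_force: 0.5
```

Run:
```python
from rel import *
import cv2
s=robot.get_state();print(s["time_s"],s["ft_force"],rel([-.038,0,.1]))
c=robot.capture("scene");cv2.imwrite("pics/s2.png",cv2.resize(c["pixels"][80:260,200:400,::-1],None,fx=3,fy=3,interpolation=2))
```

```text
3.4833 [ 0.888868   -0.5621802   1.53940704] (array([-18.3,   0.2,  36.6]), array([-0.0002, -0.    , -0.0004]))
```

View pics/s2.png

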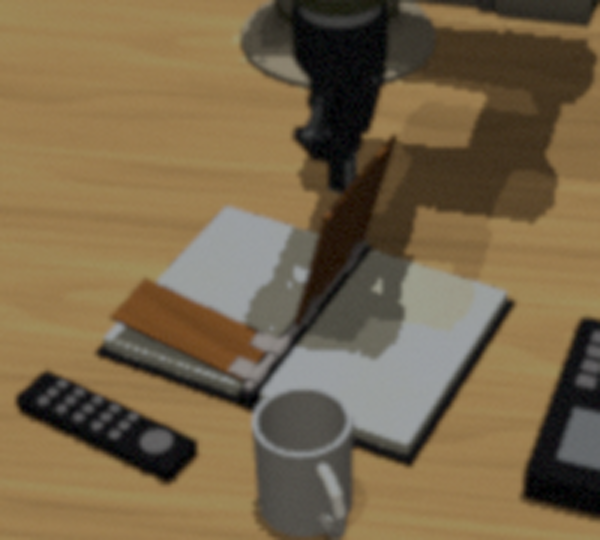

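The leaf now stands past upright, its top corner at (390,140) in the crop, with the fingertip at (343,185) behind it. The folder and small leaf haven't moved. I carry on along the arc.

>>> play_rows --pt "7 0 2 0 0 0 255" --pt "18 0 6 0 0 0 255" --pt "29 0 11 0 0 0 255" --pt "39 0 17 0 0 0 255" --pt "48 0 25 0 0 0 255" --pt "57 0 33 0 0 0 255" --pt "65 0 42 0 0 0 255" --pt "71 0 50 0 0 0 255" --pt "75 0 57 0 0 0 255" --pt "78 0 63 0 0 0 255"

```text
time_s: 4.37
tcp_pos: [0.5039, 0.1453, 0.0728]
ee_rot: [0.814, 0.581, -0.0, -0.0]
ft_force: [0.2, 0.9, 0.9]
width: -0.002
grasp_force: 0.3
```

Run:
```python
from rel import *
s=robot.get_state();print(s["time_s"],s["ft_force"],rel([-.038,0.108,.025]))
```

```text
4.3667 [0.24925444 0.91106056 0.87033786] (array([12.1,  0.3, 47.8]), array([-0.0007,  0.0002, -0.0003]))
```

>>> play_rows --pt "3 0 7 0 0 0 255" --pt "6 0 14 0 0 0 255" --pt "8 0 20 0 0 0 255" --pt "10 0 26 0 0 0 255" --pt "11 0 31 0 0 0 255" --pt "12 0 36 0 0 0 255" --pt "12 0 40 0 0 0 255" --pt "12 0 43 0 0 0 255" --pt "12 0 45 0 0 0 255" --pt "12 0 46 0 0 0 255"

```text
time_s: 5.2
tcp_pos: [0.5078, 0.1561, 0.0276]
ee_rot: [0.814, 0.581, 0.0, -0.0]
ft_force: [0.3, -0.3, 1.6]
width: -0.002
grasp_force: 0.3
```

Run:
```python
from rel import *
s=robot.get_state();print(s["time_s"],s["ft_force"],rel([-.038,0.108,.0245]))
```

```text
5.2 [ 0.33765696 -0.2909046   1.62407377] (array([0.5, 0.1, 3.1]), array([-0.0001, -0.0001, -0.0006]))
```

Still about 3 mm above the flat height; press gently in small steps.

>>> play_rows --pt "0 0 0.5 0 0 0 255" --pt "0 0 1 0 0 0 255" --pt "0 0 1.3 0 0 0 255" --pt "0 0 1.6 0 0 0 255" --pt "0 0 1.9 0 0 0 255" --pt "0 0 2.2 0 0 0 255" --pt "0 0 2.5 0 0 0 255" --pt "0 0 2.5 0 0 0 255" --pt "0 0 2.5 0 0 0 255" --pt "0 0 2.5 0 0 0 255"

```text
time_s: 6.03
tcp_pos: [0.5079, 0.1561, 0.0252]
ee_rot: [0.814, 0.581, -0.0, 0.0]
ft_force: [0.5, 0.8, 0.4]
width: -0.0
grasp_force: 0.1
```

The tip sits at 25.2 mm with the leaf under it, so the angle is above 3.1. I lift off straight up.

>>> play_rows --pt "0 0 -4 0 0 0 255" --pt "0 0 -12 0 0 0 255" --pt "0 0 -25 0 0 0 255" --pt "0 0 -45 0 0 0 255" --pt "0 0 -70 0 0 0 255" --pt "0 0 -95 0 0 0 255" --pt "0 0 -120 0 0 0 255" --pt "0 0 -140 0 0 0 255" --pt "0 0 -150 0 0 0 255" --pt "0 0 -150 0 0 0 255"

```text
time_s: 6.87
tcp_pos: [0.5087, 0.1562, 0.1783]
ee_rot: [0.814, 0.581, 0.002, 0.001]
ft_force: [0.5, 0.2, 0.5]
width: 0.001
grasp_force: 0.0
```

Run:
```python
from rel import *
import cv2
s=robot.get_state();print(s["time_s"],s["ft_force"],s["tcp_pos"])
c=robot.capture("scene");im=np.ascontiguousarray(cv2.resize(c["pixels"][80:260,200:400,::-1],None,fx=3,fy=3,interpolation=2))
for q in proj(c,world(p,[leaf(3.14,.028,.141),leaf(3.14,-.104,.141),leaf(p[4],.105,.141),leaf(p[4],.047,.141)])):
    cv2.circle(im,tuple(int(v) for v in (q-[200,80])*3+1),4,(0,255,0),1)
cv2.imwrite("pics/s3.png",im)
```

```text
6.8667 [0.53134936 0.19620964 0.52811303] [0.50871066 0.15621072 0.17833788]
```

View pics/s3.png

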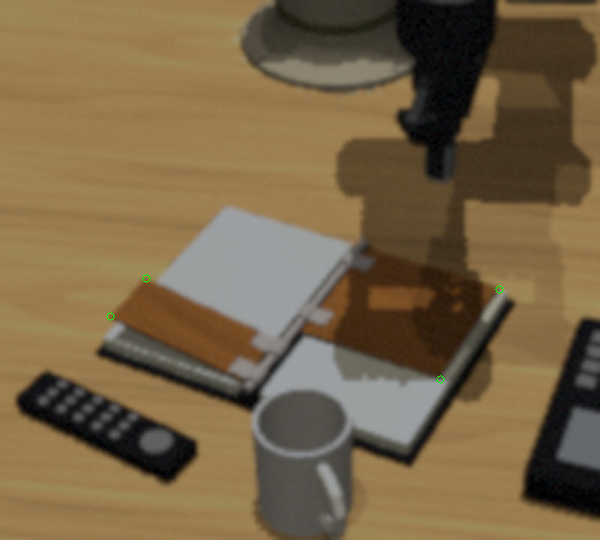

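The large leaf lies flat on the +y side. Its free-edge corners at (440,379) and (499,290) match the predicted marks. The small leaf, mug and remote are unchanged, and the hand is clear.

```bash
python3 -c "
from plant import robot
print(robot.sign_off())"
```

```text
the job is handed in; nothing more can be done
None
```

The larger leaf was pushed over the spine and pressed flat on the +y side; the final picture shows the folder, small leaf, mug and remote where they were and the hand clear, and the job is handed in (sign-off returned no verdict).

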